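# Kickstand down, balancing robot held upright for calibration

## Robot

A 6-joint arm with a two-finger parallel gripper is mounted at the origin on the work surface. World frame = base frame: x ahead of the robot, y to its left, z up, the work surface at z = 0. Lengths are in m, angles in rad, forces in N, time in s.
With the tool pointing down it reaches from about 0.4 to 0.925 m from the base axis. Payload 3.4 kg.
Tool frame: the origin (TCP) lies midway between the tips of the shut fingers; the grasp point (between the pads) lies 19 mm behind it; z points along the fingers, y is the line along which they close (so a half turn about z gives the same grasp; the last joint's range is limited). The gripper opens to 85 mm and grips with 20 to 120 N. Pads are 22 mm wide; open, the fingers measure 114 mm over their backs; the gripper's body (76 mm by 85 mm) begins 54 mm behind the grasp point. The pads swing forward as they close: fully open they stand 13 mm farther back than shut.
Start: joints at [-1.411, 0.307, 1.506, -0, 1.328, -0.073], TCP at [0.133, -0.56, 0.204] pointing down, gripper open.
Joint ranges: [-3.12, 3.12], [-1.05, 2.28], [0.14, 2.33], [-1.42, 4.57], [0.1, 2.73], [-2.68, 2.68]. Speed limits (rad/s): [2.57, 2.57, 3.14, 3.14, 3.14, 3.14].

## Interface

Orientations are given as a unit quaternion [x, y, z, w].
In Python, from cell import readout, read_camera, get_calibration, sign_off, boxes_of gives the robot as it stands.
- The arm moves only by the shell command python3 -m handwheel 'ROWS' [OPENING]. ROWS is text: rows parted by semicolons, each of 4 numbers parted by spaces: the shift along the tool's x, y, z in cm, then the turn about the tool's z in degrees. A call has 1 to 10 rows; each row shifts and turns the commanded pose from where the row before left it, along the tool's axes as they then stand; what a row does not reach is not made up. A row lasts 1/8 s, in which the tool goes at most 62.5 mm and 10.7 degrees, less where a joint would pass 70% of its speed; a pose out of reach is approached as far as the arm can. A call is refused whole if a number of a shift passes 6.25 or a number of a turn 10.7, either way. A call with a gripper value outside its range is refused whole. OPENING is the finger opening in cm, from 0 to 8.54, set as the call begins (- or left out, the last holds). The fingers move at their own pace and stop on an object; the grip force is fixed at half the most. Time passes only in rows, so rows that do not move let the fingers close. It gives the time, the measured TCP pose, the force, the opening and the grip force at its end, in the units of the state.
- readout.state(): the state, without advancing time (a new reading comes with each control period).
- read_camera(name): name is "scene" or "top" or "wrist"; returns the picture (400x640x3 uint8, blue, green, red); there is no depth.
- get_calibration(name): a dict with "intrinsics" (3x3 intrinsics, pixels), "position" and "orientation" of the camera in the world. Camera axes: x right, y down, z forward; pixel columns grow to the right and rows downward; lengths in m; the calibration is good to about 2 mm. A picture is of the moment at which its call begins: read the wrist's pose just before it. get_calibration takes no time and is no camera call; for the wrist camera it gives the pose at the moment of the call.
- sign_off(): hands the job in; it is judged then, once.
Trained networks look in the newest picture that a camera, given by its name, has taken for a name from the list of things; names that differ only in an ending like _2 or _b are one class to them, and where a whole thing is asked for, a point or a joint stands for the part that bears it (a point fixed in the world has none). Each returns a list of dicts, best first, with "conf" (0 to 1); they miss things now and then, are a little off and sometimes report something else, mostly with a low value. They report only what shows in the picture. A call takes as long as a camera call.
- boxes_of(target, camera): "uv" ([column, row] in pixels, amid what is visible of it).
The state is a dict: "clock": time; "qpos": joint angles; "qd": joint speeds; "joint_efforts": joint torques, N m; "tcp_pos": TCP position; "eef_rot": TCP orientation; "contact_force": force on the tool from outside, world axes, zero at the start; "torque": the same for the moment, N m; "width": finger opening in m; "grip_force": force on a finger pad.
Only numpy, scipy, OpenCV 4.12 (cv2) and the standard library are available. Lean on these libraries where they do the work, as an engineer would, in place of code of your own. Each camera call takes 0.05 s, during which the arm holds its last target. There are 200 camera calls.

## Task

Get the two-wheeled balancing robot on the blue mat ready for its gyro calibration: it has tipped forward onto its fall bar. First push its folded kickstand out and down past centre until it snaps fully home, then take it by its top handle bar, stand it upright with both wheels on the mat, and finish while still holding it there upright and still, so that only your grip keeps it from tipping onto the fall bar or the kickstand. Leave the other things on the bench where they are.

Things in the scene. Friction and masses are not known exactly. Their poses are not given: they have to be found in the camera images.
- frame: the balancer (the loose two-wheeled balancing robot), 0.8 kg: decks 50 x 108 mm on standoffs, battery on top (its top at z 138 mm). Origin: mid axle, 40 mm above the mat; z up the stack, y along the axle, +x to its rear (kickstand), -x to its front (fall bar). Offsets below are in this frame. At the start it leans forward 0.55 rad (31 degrees), top towards the arm, on wheels and fall bar; its rear faces up and away from the arm
- handle: the black flat-sided carrying handle bar on top of the frame: 12 mm thick along the frame's x, 24 mm high, 116 mm long along the frame's y, on an alu post at each end; origin at the bar's centre, (0, 0, 178) mm in the frame. Free space 28 mm under the bar down to the battery, free in front and behind. Pinched across its 12 mm, it turns with the gripper
- grip_bar (a point): centre of the handle bar, the point to pinch; axes as the frame's
- fall_bar: black tube 12 mm thick, 120 mm wide, across the balancer's front on two struts, tube centre at (-85, 0, 12) mm in the frame; this body's origin and axes are those of the frame
- wheel_left: rubber-tyred wheel 80 mm across, 24 mm wide, centre at (0, 74, 0) mm in the frame (its origin); axle along y. It turns on the gearmotor with a light drag of 0.03 N m, so the balancer can roll
- wheel_right: the same wheel at (0, -74, 0) mm in the frame
- kickstand (a joint): kickstand angle, rad: 0 folded up behind the frame (start), 1.85 fully down (stop). An over-centre spring drives it from mid travel (0.925) to the nearer stop and keeps it there, with up to 0.05 N m (0.5 N at the foot). It hinges about the frame's y at kick_pivot; at angle q the leg points along (sin(0.349+q), 0, cos(0.349+q)) in the frame: out to the rear, then down
- kick_pivot (a point): hinge of the kickstand, at (40, 0, 50) mm in the frame, in a clevis 28 mm wide on the balancer's rear
- kick_toe (a point): centre of the kickstand's foot at the leg's free end, 110 mm from kick_pivot; the leg is a flat alu bar 8 mm thick, 12 mm wide. Folded, 45 mm of free space lies between the foot and the decks, open from above
- kick_foot: black rubber cross bar at the end of the leg, 14 mm thick, 50 mm long along the frame's y; origin at its centre (kick_toe), its z along the leg away from the pivot. With the kickstand down and the balancer upright it hangs 18 mm above the mat; it would lean back 0.14 rad to rest on it
- mat: fixed blue bench mat 460 x 700 x 3 mm, origin at the centre of its underside on the bench; the balancer stands on it
- cleaner_bottle: bystander: upright white squeeze bottle with black cap, 60 mm across, 150 mm tall; origin at the centre of its underside
- solder_spool: bystander: aluminium solder spool standing on its flange, 58 mm across, 50 mm tall; origin at the centre of its underside
- flux_jar: bystander: small amber jar with black lid, 52 mm across, 45 mm tall; origin at the centre of its underside
- tape_roll: bystander: roll of cream tape lying flat, 68 mm across, 19 mm tall; origin at the centre of its underside
- screwdriver: bystander: black-handled screwdriver lying flat, 170 mm long along its x axis, up to about 30 mm thick; origin on its underside near the middle
- spare_battery: bystander: grey battery brick 26 x 85 x 30 mm lying flat, long side along its y axis; origin at the centre of its underside
- side_cutters: bystander: side cutters lying flat beside the mat, 130 mm long, 15 mm thick; origin on the underside near the joint
- tip_cleaner: bystander: open dark steel pot of brass wool beside the mat, 68 mm across, 58 mm tall; origin at the centre of its underside

How it is judged:
On the way, in this order (a step that is already met when the one before it is completed fails the run):
1. the kickstand is past centre and home at its stop while the balancing robot still leans on its fall bar (value of joint kickstand above 1.72 rad and angle between frame's own z axis and vertical above 0.35 rad), for 0.2 s.
2. the balancing robot is held upright by its handle (angle between frame's own z axis and vertical below 0.07 rad and value of joint kickstand above 1.72 rad and contact force between the fingers and handle above 2 N), for 0.2 s.
At the end, for the whole second after the job is handed in: kickstand within 0.13 rad of its down stop; frame within 0.07 rad (4 degrees) of vertical and still; gripped by the handle bar (over 2 N); wheels bearing on the mat (over 0.5 N), each down to within 2.5 mm; fall bar and kickstand foot touching nothing (all of step 2 and height (world z) of each of wheel_left, wheel_right below 0.0455 m and contact force between frame and mat above 0.5 N and contact force between each of fall_bar, kick_foot and anything else below 0.3 N and linear speed of frame below 0.02 m/s and angular speed of frame below 0.1 rad/s); the arm keeps its last pose, push and grip.
It fails at once if the balancing robot falls over backwards or onto its side (angle between frame's own z axis and vertical above 1 rad).
It fails at once if another thing on the bench is shifted or knocked over (distance of any of cleaner_bottle, solder_spool, flux_jar, tape_roll, screwdriver, spare_battery, side_cutters, tip_cleaner from where it was at the start of the episode above 0.025 m).
It also fails if it takes over 48 s, if anything falls off the work surface, if the arm or the gripper's body presses on something with over 40 N, if the wrist force passes 120 N, or if a joint passes its speed limit or range.

## Working session

There is one attempt and no reset: what is moved stays moved. The work goes in short steps, Python scripts to look and compute and a shell command to move; the robot and the scene stay as the last step left them, time stands still between calls to the robot, and variables do not carry over. Pictures are saved under pics/ and viewed, at most 10 in all, crops included, and the job is handed in when it is done.

```bash
mkdir -p pics; ls; python3 - <<'E'
from cell import *
import cv2,numpy as np
for c in ("scene","top"):
    im=read_camera(c); cv2.imwrite(f"pics/{c}0.png",im)
    k=get_calibration(c); print(c,np.round(k["intrinsics"],1).tolist(),np.round(k["position"],4),np.round(k["orientation"],4))
    for t in ("handle","wheel_left","kick_foot","fall_bar","frame","kick_pivot","cleaner_bottle","solder_spool","flux_jar","tape_roll","screwdriver","spare_battery"):
        print(t,[(np.round(d["uv"]).tolist(),round(d["conf"],2)) for d in boxes_of(t,c)[:3]])
s=readout.state();print(s["clock"],s["eef_rot"])
E
```

```text
pics
scene [[419.8, 0.0, 319.0], [0.0, 419.8, 199.9], [0.0, 0.0, 1.0]] [1.5591 0.3441 1.0522] [ 0.5393  0.7342 -0.3349 -0.2406]
handle [([294.0, 167.0], 0.67)]
wheel_left [([314.0, 220.0], 0.56)]
kick_foot []
fall_bar [([285.0, 208.0], 0.61)]
frame [([293.0, 203.0], 0.92)]
kick_pivot [([288.0, 187.0], 0.49)]
cleaner_bottle [([246.0, 187.0], 0.72)]
solder_spool [([236.0, 214.0], 0.56)]
flux_jar [([356.0, 226.0], 0.49)]
tape_roll [([372.0, 258.0], 0.75), ([293.0, 167.0], 0.65), ([357.0, 208.0], 0.23)]
screwdriver [([354.0, 206.0], 0.74)]
spare_battery [([228.0, 239.0], 0.55)]
top [[440.1, 0.0, 323.1], [0.0, 440.1, 198.7], [0.0, 0.0, 1.0]] [0.4543 0.0276 1.6046] [-0.6989  0.7141 -0.0305  0.0282]
handle [([360.0, 221.0], 0.81)]
wheel_left [([329.0, 202.0], 0.72)]
kick_foot []
fall_bar [([264.0, 180.0], 0.46)]
frame [([358.0, 205.0], 0.92), ([289.0, 213.0], 0.64), ([398.0, 162.0], 0.36)]
kick_pivot []
cleaner_bottle [([413.0, 218.0], 0.86)]
solder_spool [([361.0, 223.0], 0.64), ([409.0, 193.0], 0.49)]
flux_jar [([286.0, 212.0], 0.58)]
tape_roll [([273.0, 180.0], 0.56)]
screwdriver [([297.0, 244.0], 0.47), ([198.0, 266.0], 0.35)]
spare_battery [([398.0, 164.0], 0.77), ([407.0, 192.0], 0.21)]
1.3 [9.93231361e-01 1.16152755e-01 1.74872620e-05 1.78080583e-05]
```

```bash
python3 - <<'E'
import cv2,numpy as np
a=cv2.imread("pics/top0.png")[130:280,250:450]; b=cv2.imread("pics/scene0.png")[130:280,210:410]
cv2.imwrite("pics/both.png",np.vstack([cv2.resize(x,None,fx=4,fy=4,interpolation=2)[:, :] for x in (a,)]))
cv2.imwrite("pics/both2.png",cv2.resize(b,None,fx=4,fy=4,interpolation=2))
E
```

```text
(no output)
```

View pics/both.png

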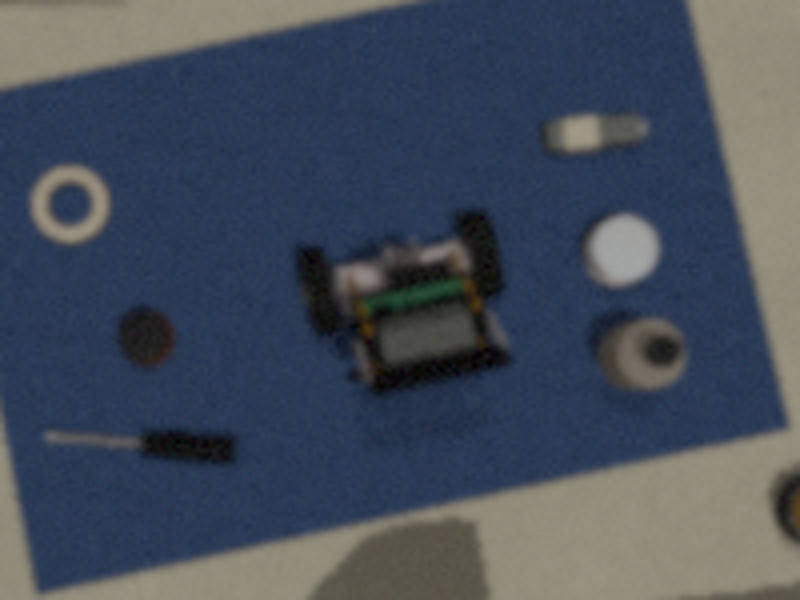

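View pics/both2.png

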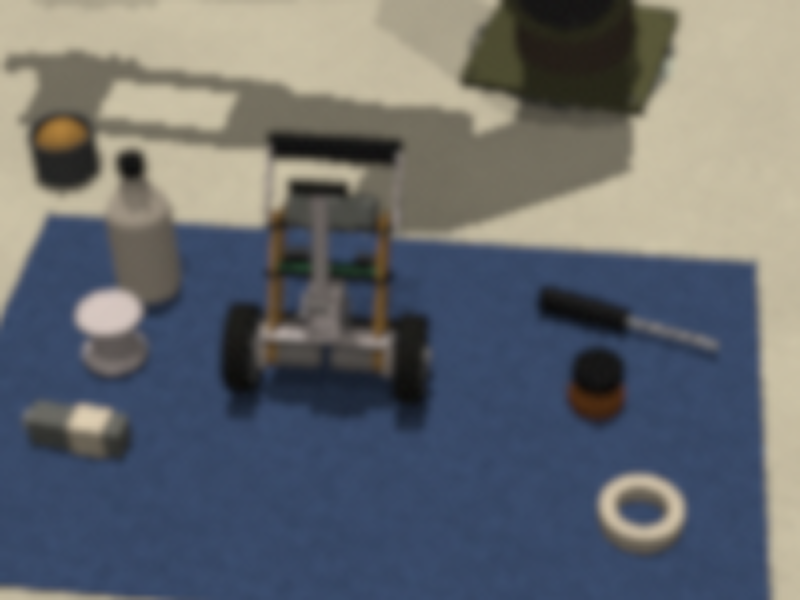

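Both pictures agree. In the top crop the left wheel is at (318,290), the right wheel at (480,252) and the handle runs from (372,382) to (508,355). In the scene crop the handle is at (335,147), the folded kick foot at (319,188) and the wheels at (410,357) and (240,348). The space around the balancer is free. I'll fit the pose from these.

```bash
cat > h.py <<'E'
from cell import *
import numpy as np, cv2
from scipy.spatial.transform import Rotation as R
from scipy.optimize import least_squares
def project(c,P):
    k=get_calibration(c); p=R.from_quat(k["orientation"]).inv().apply(np.atleast_2d(P)-k["position"])
    q=p@np.array(k["intrinsics"]).T; return q[:,:2]/q[:,2:]
def world(p,pts): # p = x,y,yaw,lean
    return R.from_euler("ZY",[p[2],-p[3]]).apply(pts)+[p[0],p[1],.043]
def toe(q): return np.array([40+110*np.sin(.349+q),0,50+110*np.cos(.349+q)])/1e3
E
python3 - <<'E'
from h import *
H=[0,0,.178];W=[0,.074,0];V=[0,-.074,0];K=toe(0)
T=np.array([(440,370),(318,290),(480,252)])/4+[250,130]
S=np.array([(335,147),(410,357),(240,348),(319,188)])/4+[210,130]
f=lambda p:np.r_[project("top",world([*p,.55],[H,W,V]))-T,project("scene",world([*p,.55],[H,W,V,K]))-S].ravel()
r=least_squares(f,[.5,-.05,.2],loss="soft_l1",x_scale=[.01,.01,.1]);print(r.x,np.round(r.fun.reshape(-1,2),1).tolist())
p=[*r.x,.55]; print("H,toe",np.round(world(p,[H,K]),4))
s=readout.state();Rt=R.from_quat(s["eef_rot"]);print(s["tcp_pos"],s["qpos"],"tool x yaw",np.degrees(np.arctan2(*Rt.apply([1,0,0])[1::-1])),"frame yaw",np.degrees(p[2]))
u=R.from_euler("z",p[2])
for a in [(-.045,.25),(-.045,.19),(-.02,.18),(.06,.17),(.09,.165),(.105,.15)]:
    w=u.apply([a[0],0,0])+[p[0],p[1],a[1]]; print(a,np.round(w,3),"tool cm",np.round(100*Rt.inv().apply(w-s["tcp_pos"]),2))
E
```

```text
[ 0.58504908 -0.07388018  0.20988801] [[-0.5, -0.5], [0.0, 0.1], [-0.1, 0.1], [-0.6, 0.1], [0.1, 0.0], [0.4, -0.4], [-0.4, -0.4]]
H,toe [[ 0.4941 -0.0933  0.1947]
 [ 0.5714 -0.0768  0.2143]]
[ 0.13265785 -0.55950516  0.20382362] [-1.41147505e+00  3.06776016e-01  1.50638688e+00  3.44210085e-05
  1.32839267e+00 -7.35180516e-02] tool x yaw 13.340237386838302 frame yaw 12.025697351156435
(-0.045, 0.25) [ 0.541 -0.083  0.25 ] tool cm [ 50.72 -36.92  -4.62]
(-0.045, 0.19) [ 0.541 -0.083  0.19 ] tool cm [ 50.72 -36.92   1.38]
(-0.02, 0.18) [ 0.565 -0.078  0.18 ] tool cm [ 53.22 -36.86   2.38]
(0.06, 0.17) [ 0.644 -0.061  0.17 ] tool cm [ 61.22 -36.68   3.38]
(0.09, 0.165) [ 0.673 -0.055  0.165] tool cm [ 64.22 -36.61   3.88]
(0.105, 0.15) [ 0.688 -0.052  0.15 ] tool cm [ 65.72 -36.57   5.38]
```

```bash
python3 -m handwheel '3 -2.2 -1.5 0;4 -3 -1.5 0;4 -3 -1.5 0;4 -3 -1 0;4 -3 -0.5 0;4 -3 0 0;4 -3 0 0;4 -3 0 0;4 -3 0 0;4 -3 0 0' 0 && python3 -m handwheel '4 -3 0 0;4 -3 0 0;3 -1.7 0 0;0.7 0 0 -1.3;0 0 0 0;0 0 0 0'
```

```text
clock: 2.55
tcp_pos: [0.4457, -0.1841, 0.2641]
eef_rot: [0.993, 0.116, 0.0, 0.0]
contact_force: [1.1, -0.3, -0.0]
width: -0.0002
grip_force: 0.0
clock: 3.3
tcp_pos: [0.5399, -0.0844, 0.2638]
eef_rot: [0.992, 0.127, -0.0, 0.0]
contact_force: [-0.9, 0.2, 0.7]
width: -0.0002
grip_force: 0.0
```

```bash
cat >> h.py <<'E'
P=[.58505,-.07388,.20989,.55]
def rel(p=P):
    s=readout.state(); d=R.from_euler("z",-p[2]).apply(np.array(s["tcp_pos"])-[p[0],p[1],0])
    y=np.degrees(np.arctan2(*R.from_quat(s["eef_rot"]).apply([1,0,0])[1::-1]))
    print("t",s["clock"],"frame-yaw rel mm",np.round(d*1e3,1),"toolx yaw-frame",round(y-np.degrees(p[2]),2),"F",np.round(s["contact_force"],2),"w",s["width"],s["grip_force"])
E
python3 -c "from h import *;rel()"
```

```text
t 3.3 frame-yaw rel mm [-46.4  -0.9 263.8] toolx yaw-frame 2.54 F [-0.92  0.21  0.74] w -0.00023513786505755373 0.0
```

```bash
python3 -m handwheel '0 0 2.4 2.5;0 0 2.5 0;0 0 2.4 0;0 0 0 0' && python3 -m handwheel '1.2 0 0.4 0;1.2 0 0.5 0;1.2 0 0.2 0;1.2 0 0.2 0;1.2 0 0.2 0;1.2 0 0.1 0;1.2 0 0.2 0;1.2 0 0.2 0;0 0 0 0' && python3 -c "
from h import *;rel()
cv2.imwrite('pics/s1.png',cv2.resize(read_camera('scene')[130:280,210:410],None,fx=3,fy=3,interpolation=2))"
```

```text
clock: 3.8
tcp_pos: [0.5383, -0.0841, 0.1893]
eef_rot: [0.994, 0.105, -0.002, -0.001]
contact_force: [0.2, -0.6, -0.9]
width: 0.0001
grip_force: 0.0
clock: 4.92
tcp_pos: [0.6357, -0.0631, 0.1704]
eef_rot: [0.994, 0.106, 0.0, -0.0]
contact_force: [0.9, -0.4, 0.2]
width: -0.0
grip_force: 0.0
t 4.925 frame-yaw rel mm [ 51.8  -0.  170.4] toolx yaw-frame 0.14 F [ 0.89 -0.37  0.23] w -6.204109609137408e-07 0.0
```

View pics/s1.png

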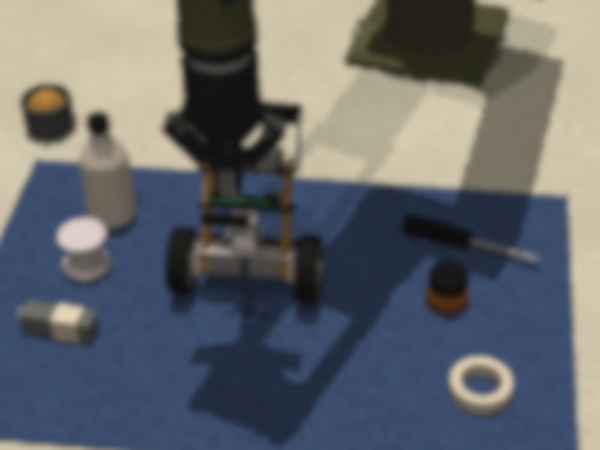

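The foot bar, at about (225,218), has swung out ahead of the fingers, and the wheels haven't moved. I'll keep pushing.

```bash
python3 -m handwheel '1 0 0.1 0;1 0 0.1 0;1 0 0.2 0;1 0 0.3 0;0.8 0 0.5 0;0.7 0 0.8 0;0 0 0 0;0 0 0 0' && python3 -c "
from h import *;rel()"
python3 -m handwheel '0 0 -4 0;0 0 -5 0;0 0 -5 0;-3 0 0 0;-5 0 0 0;-5 0 0 0;-5 0 0 0' && python3 -c "
from h import *;rel()
im=read_camera('scene');cv2.imwrite('pics/s2.png',cv2.resize(im[130:280,210:410],None,fx=4,fy=4,interpolation=2))
for q in (0,1.2,1.85): print(q,(project('scene',world(P,[toe(q)]))-[210,130])*4)
print([((np.array(d['uv'])-[210,130])*4,d['conf']) for t in ('kick_foot','wheel_left','handle') for d in boxes_of(t,'scene')])"
```

```text
clock: 5.98
tcp_pos: [0.6881, -0.0517, 0.1506]
eef_rot: [0.994, 0.106, -0.0, -0.0]
contact_force: [-0.4, -0.5, 0.4]
width: 0.0
grip_force: 0.0
t 5.975 frame-yaw rel mm [105.4   0.2 150.6] toolx yaw-frame 0.11 F [-0.37 -0.54  0.36] w 7.888221968464247e-06 0.0
clock: 6.85
tcp_pos: [0.5106, -0.0899, 0.2912]
eef_rot: [0.994, 0.106, 0.0, 0.0]
contact_force: [0.5, 0.4, 0.8]
width: -0.0001
grip_force: 0.0
t 6.85 frame-yaw rel mm [-7.620e+01 -2.000e-01  2.912e+02] toolx yaw-frame 0.12 F [0.45 0.38 0.83] w -8.55235621521261e-05 0.0
0 [[317.36882786 186.45667058]]
1.2 [[298.62582923 326.34755528]]
1.85 [[300.50657651 403.79491492]]
[(array([301.6, 407.2]), 0.58), (array([422.8, 353.6]), 0.74), (array([146.8, 237.2]), 0.56), (array([348.4, 150. ]), 0.82), (array([299.6, 408.8]), 0.21)]
```

View pics/s2.png

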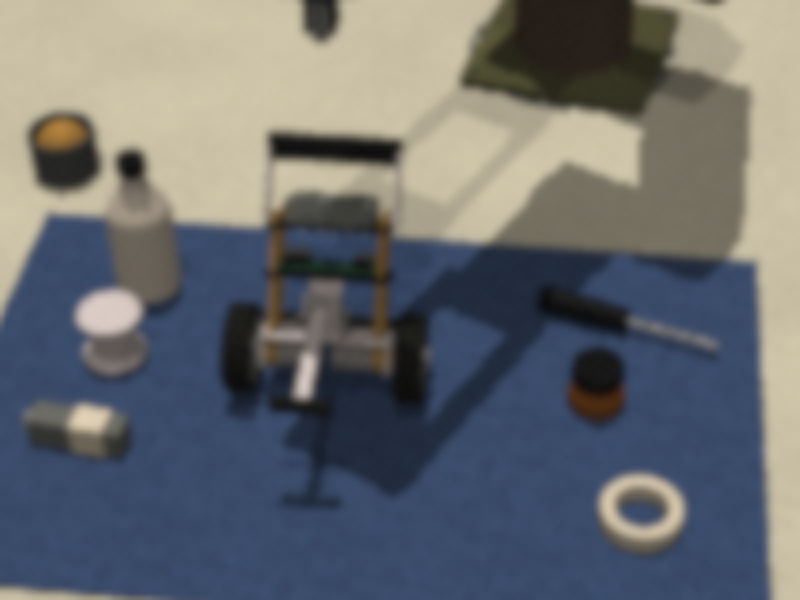

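The foot is at (302,405), which matches q = 1.85 predicted at (300,404). The handle is still at (335,147), so the frame hasn't moved. Next I turn 90° and go over the bar.

```bash
python3 -m handwheel '-1.7 0 0 -10;0 0 0 -10;0 0 0 -10;0 0 0 -10;0 0 0 -10;0 0 0 -10;0 0 0 -10;0 0 0 -10;0 0 0 -10;0 0 0 0' 8.5 && python3 -c "from h import *;rel()"
```

```text
clock: 8.3
tcp_pos: [0.4973, -0.0931, 0.2908]
eef_rot: [0.629, 0.777, 0.0, 0.0]
contact_force: [0.5, 0.5, 0.1]
width: 0.0848
grip_force: 0.0
t 8.3 frame-yaw rel mm [-89.8  -0.5 290.8] toolx yaw-frame 90.04 F [0.53 0.51 0.13] w 0.08483089879490609 0.0
```

```bash
python3 -m handwheel '0 -0.3 3 0;0 0 3 0;0 0 3 0;0 0 2.2 0;0 0 0 0' && python3 -m handwheel '0 0 0 0;0 0 0 0;0 0 0 0;0 0 0 0;0 0 0 0;0 0 0 0' 3.0 && python3 -c "
from h import *;rel()
cv2.imwrite('pics/s3.png',np.vstack([cv2.resize(read_camera('scene')[120:250,240:360],(480,300)),cv2.resize(read_camera('wrist'),(480,300))]))"
```

```text
clock: 8.93
tcp_pos: [0.4922, -0.0934, 0.1772]
eef_rot: [0.629, 0.777, -0.001, -0.002]
contact_force: [0.2, -0.1, -0.3]
width: 0.0849
grip_force: 0.0
clock: 9.68
tcp_pos: [0.4929, -0.0938, 0.1789]
eef_rot: [0.628, 0.778, 0.0, 0.0]
contact_force: [0.0, -0.4, -0.2]
width: 0.0302
grip_force: 0.0
t 9.675 frame-yaw rel mm [-94.3  -0.3 178.9] toolx yaw-frame 90.11 F [ 0.02 -0.39 -0.23] w 0.030197793911303828 0.0
```

View pics/s3.png

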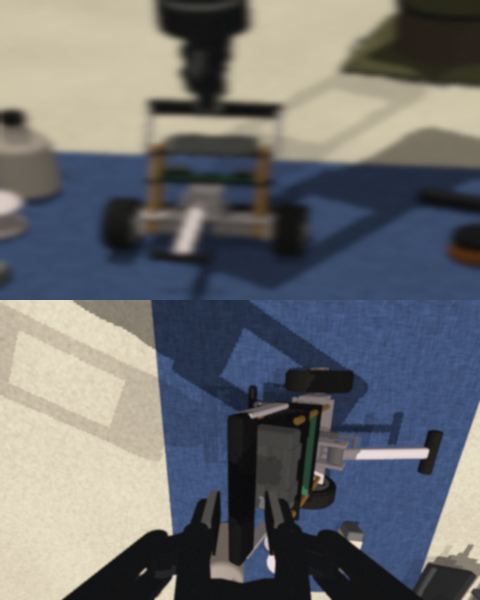

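The bar sits between the two fingers, with the bar at column 240 and the fingers at about 210 and 275 in the wrist view. Next I swing it upright along the arc.

```bash
python3 -m handwheel '0 0.9 -0.6 0;0 0.9 -0.5 0;0 1 -0.4 0;0 1 -0.3 0;0 1 -0.2 0;0 1 -0.2 0;0 1 -0.1 0;0 0.8 0 0;0 0.6 0 0;0 0 0 0' && python3 -c "
from h import *;rel()
H=[0,0,.178];W=[0,.074,0];V=[0,-.074,0]
im=read_camera('scene');cv2.imwrite('pics/s4.png',cv2.resize(im[110:260,210:410],None,fx=4,fy=4,interpolation=2))
for l in (.2,.1,0):print(l,((project('scene',world([*P[:3],l],[H,W,V,toe(1.85)]))-[210,110])*4).round().tolist())"
```

```text
clock: 11.02
tcp_pos: [0.5733, -0.0765, 0.2016]
eef_rot: [0.628, 0.778, -0.0, -0.0]
contact_force: [-0.3, 0.7, -0.6]
width: 0.0301
grip_force: 0.0
t 11.025 frame-yaw rel mm [-1.200e+01 -1.000e-01  2.016e+02] toolx yaw-frame 90.12 F [-0.32  0.72 -0.55] w 0.030054444839909773 0.0
0.2 [[321.0, 247.0], [410.0, 437.0], [242.0, 427.0], [302.0, 532.0]]
0.1 [[318.0, 258.0], [410.0, 437.0], [242.0, 427.0], [302.0, 544.0]]
0 [[314.0, 271.0], [410.0, 437.0], [242.0, 427.0], [304.0, 554.0]]
```

View pics/s4.png

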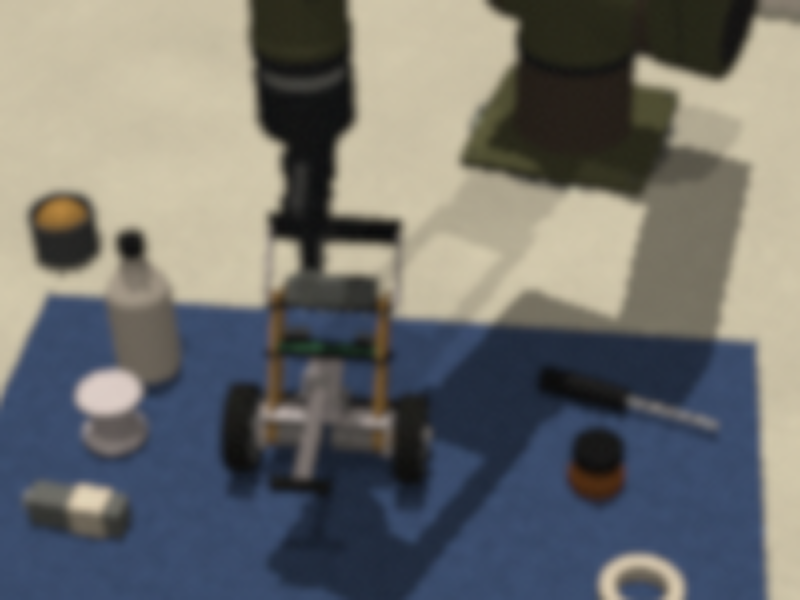

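The handle is at (335,230) and the wheels are unchanged. The balancer is still leaning on its bar, so the fingertips slid over the top. I'll retry deeper and with a snugger cage.

```bash
python3 -m handwheel '0 0 -3 0;0 0 -2.5 0;0 -3 0 0;0 -3 0 0;0 -2.1 0 0;0 0 2.5 0;0 0 3 0;0 0 2 0;0 0 1 0;0 0 0 0' 8.5 && python3 -c "from h import *;rel()" && python3 -m handwheel '0 0 0 0;0 0 0 0;0 0 0 0;0 0 0 0;0 0 0 0;0 0 0 0;0 0 0 0' 2.2 && python3 -c "
from h import *;rel()"
```

```text
clock: 12.32
tcp_pos: [0.4935, -0.0935, 0.1714]
eef_rot: [0.628, 0.778, -0.0, -0.001]
contact_force: [0.4, 0.5, 0.1]
width: 0.0845
grip_force: 0.0
t 12.325 frame-yaw rel mm [-93.6  -0.2 171.4] toolx yaw-frame 90.11 F [0.45 0.46 0.06] w 0.08454651262778132 0.0
clock: 13.2
tcp_pos: [0.4937, -0.0936, 0.1718]
eef_rot: [0.628, 0.778, -0.0, -0.0]
contact_force: [-1.5, -1.1, 0.8]
width: 0.0219
grip_force: 0.8
t 13.2 frame-yaw rel mm [-93.5  -0.2 171.8] toolx yaw-frame 90.11 F [-1.54 -1.12  0.79] w 0.0218910392505641 0.8003492373973131
```

```bash
python3 -m handwheel '0 0.5 -0.2 0;0 0.6 -0.3 0;0 0.6 -0.3 0;0 0.6 -0.3 0;0 0 0 0' && python3 -c "from h import *;rel()
im=read_camera('scene');print([((np.array(d['uv'])-[210,110])*4,d['conf']) for t in ('handle','kick_foot') for d in boxes_of(t,'scene')])
for l in (.55,.4,.3):print(l,((project('scene',world([*P[:3],l],[[0,0,.178],toe(1.85)]))-[210,110])*4).round().tolist())
cv2.imwrite('pics/s5.png',np.vstack([cv2.resize(im[120:250,240:360],(480,300)),cv2.resize(read_camera('wrist'),(480,300))]))"
```

```text
clock: 13.82
tcp_pos: [0.5174, -0.0887, 0.1831]
eef_rot: [0.628, 0.778, 0.0, 0.0]
contact_force: [-0.3, -0.8, -0.5]
width: 0.0222
grip_force: 0.4
t 13.825 frame-yaw rel mm [-69.2  -0.4 183.1] toolx yaw-frame 90.13 F [-0.35 -0.84 -0.53] w 0.022195221254679678 0.35647132666781545
[(array([303.6, 239.2]), 0.81), (array([285.2, 501.2]), 0.58), (array([324.4, 398.8]), 0.33)]
0.55 [[333.0, 227.0], [301.0, 484.0]]
0.4 [[328.0, 233.0], [301.0, 506.0]]
0.3 [[324.0, 239.0], [301.0, 520.0]]
```

View pics/s5.png

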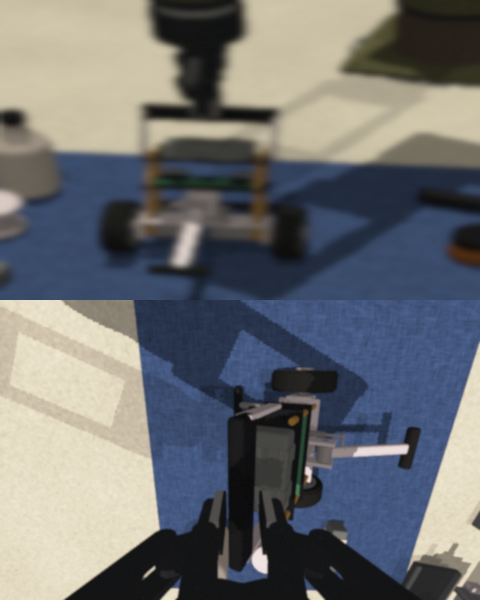

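The frame is rotating: the foot has dropped to (178,269), the lean is about 0.4 and the wheels are in place. I'll carry on along the arc.

```bash
python3 -m handwheel '0 0.6 -0.25 0;0 0.7 -0.2 0;0 0.7 -0.2 0;0 0.7 -0.2 0;0 0.7 -0.2 0;0 0.7 -0.15 0;0 0.7 -0.1 0;0 0.6 -0.1 0;0 0.4 0 0;0 0 0 0' && python3 -c "from h import *;rel()
im=read_camera('scene');
for l in (.2,.1,0):print(l,((project('scene',world([*P[:3],l],[[0,0,.178],[0,.074,0],[0,-.074,0],toe(1.85)]))-[210,110])*4).round().tolist())
cv2.imwrite('pics/s6.png',cv2.resize(im[110:260,210:410],None,fx=4,fy=4,interpolation=2))"
```

```text
clock: 15.28
tcp_pos: [0.5733, -0.0764, 0.1967]
eef_rot: [0.628, 0.778, 0.0, -0.0]
contact_force: [-0.4, 0.3, 0.2]
width: 0.0221
grip_force: 0.0
t 15.275 frame-yaw rel mm [-1.200e+01 -1.000e-01  1.967e+02] toolx yaw-frame 90.12 F [-0.37  0.31  0.17] w 0.022112383862713813 0.047836599696893245
0.2 [[321.0, 247.0], [410.0, 437.0], [242.0, 427.0], [302.0, 532.0]]
0.1 [[318.0, 258.0], [410.0, 437.0], [242.0, 427.0], [302.0, 544.0]]
0 [[314.0, 271.0], [410.0, 437.0], [242.0, 427.0], [304.0, 554.0]]
```

View pics/s6.png

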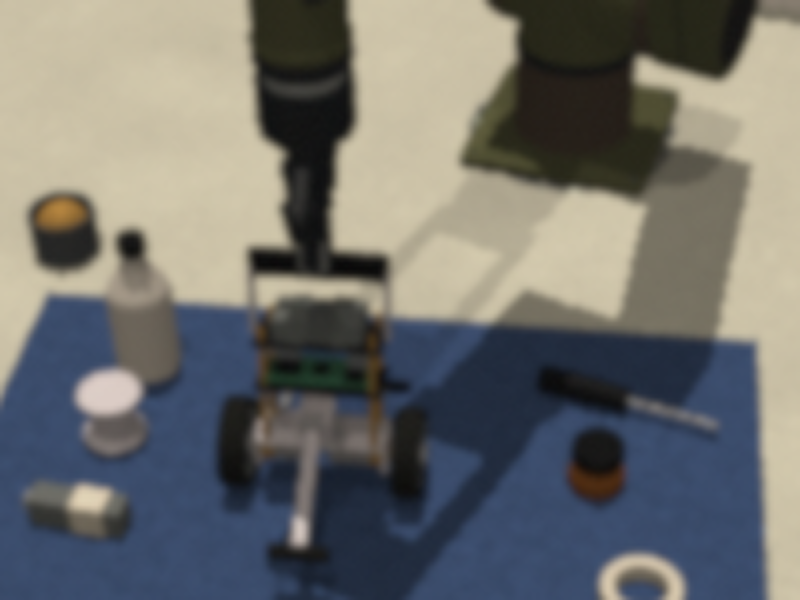

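The balancer is nearly upright: handle at (319,265), foot at (299,551), wheels rolled back about 1 cm. Now I close on the bar.

```bash
python3 -m handwheel '0 0 0 0;0 0 0 0;0 0 0 0;0 0 0 0' 1.5 && python3 -m handwheel '0 0 0 0;0 0 0 0;0 0 0 0;0 0 0 0;0 0 0 0;0 0 0 0' 0 && python3 -c "from h import *;rel()
H=[0,0,.178];W=[0,.074,0];V=[0,-.074,0];s=readout.state();print(s['torque'])
im=read_camera('scene');cv2.imwrite('pics/s7.png',cv2.resize(im[110:260,210:410],None,fx=4,fy=4,interpolation=2))
for c in ('scene','top'):
  if c=='top':read_camera(c)
  print([(t,np.round(d['uv'],1),round(d['conf'],2)) for t in ('handle','kick_foot','wheel_left','wheel_right','fall_bar') for d in boxes_of(t,c)])"
```

```text
clock: 15.82
tcp_pos: [0.573, -0.0765, 0.1968]
eef_rot: [0.628, 0.778, 0.0, -0.0]
contact_force: [-0.2, 0.2, 0.3]
width: 0.0149
grip_force: 0.1
clock: 16.58
tcp_pos: [0.5732, -0.0766, 0.197]
eef_rot: [0.628, 0.778, 0.0, 0.0]
contact_force: [-0.6, 0.1, 3.0]
width: 0.0099
grip_force: 58.4
t 16.575 frame-yaw rel mm [-12.1  -0.2 197. ] toolx yaw-frame 90.11 F [-0.58  0.11  2.95] w 0.0099273852896073 58.38735991856083
[-0.01062068 -0.1351144  -0.05224983]
[('handle', array([268.2, 219.8]), 0.75), ('handle', array([293.3, 179. ]), 0.7), ('kick_foot', array([283.3, 250.6]), 0.38), ('wheel_left', array([313.9, 221.6]), 0.7), ('wheel_right', array([267.9, 219.9]), 0.45)]
[('kick_foot', array([338.1, 158.1]), 0.37)]
```

View pics/s7.png

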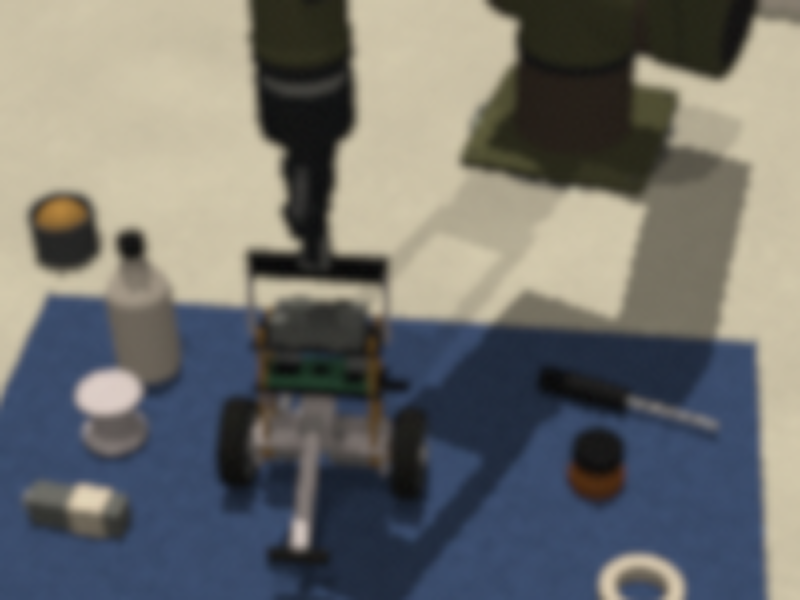

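The bar is gripped at 58 N and the wheels press on the mat. I'll measure the lean from this view: handle (318,267), wheels (408,450) and (238,440), foot (298,555).

```bash
python3 - <<'E'
from h import *
M=[[0,0,.178],[0,.074,0],[0,-.074,0],toe(1.85)]
S=np.array([(318,267),(408,450),(238,440),(298,555)])/4+[210,110]
f=lambda p:(project("scene",world(p,M))-S).ravel()
r=least_squares(f,[.58,-.074,.2,.05],x_scale=[.01,.01,.1,.1]);print(r.x,np.round(r.fun,1))
print("handle",world(r.x,M)[0],readout.state()["tcp_pos"])
g=lambda q:(f([q[0],q[1],P[2],q[2]]));r=least_squares(g,[.58,-.074,.05],x_scale=[.01,.01,.1]);print(r.x,np.round(r.fun,1))
E
```

```text
[ 0.60141587 -0.06998226  0.20377966  0.13678756] [-0.4 -0.1  0.2  0.2  0.2 -0.1  0.1 -0. ]
handle [ 0.57764577 -0.07489431  0.21933733] [ 0.57319112 -0.07661823  0.19700267]
[ 0.60156065 -0.07011162  0.13849023] [-0.5 -0.1  0.1  0.2  0.1 -0.   0.3 -0. ]
```

The fit gives a lean of about 0.14, because the wheels rolled back about 16 mm. I'll lift slightly so that gravity and the pads align the frame, and measure by template matching.

```bash
cat >> h.py <<'E'
def lean(save=None):
    ref=cv2.imread('pics/s7.png'); im=cv2.resize(read_camera('scene')[110:260,210:410],None,fx=4,fy=4,interpolation=2)
    if save: cv2.imwrite(save,im)
    M=[[0,0,.178],[0,.074,0],[0,-.074,0],toe(1.85)]; S=[]
    for (u,v),(a,b) in zip([(318,267),(408,450),(238,440),(298,555)],[(80,25),(28,55),(28,55),(40,18)]):
        t=ref[v-b:v+b,u-a:u+a]; u0,v0=max(u-a-60,0),max(v-b-60,0)
        m=cv2.matchTemplate(im[v0:v+b+60,u0:u+a+60],t,cv2.TM_CCOEFF_NORMED); _,c,_,l=cv2.minMaxLoc(m); S.append((l[0]+u0+a,l[1]+v0+b)); print(S[-1],round(c,2),end=' ')
    A=np.array(S)/4+[210,110]
    def f(p):
        w=R.from_euler("ZY",[P[2],-p[3]]).apply(M)+p[:3]; return (project("scene",w)-A).ravel()
    r=least_squares(f,[.6,-.07,.043,.1],x_scale=[.01,.01,.01,.1]); print("\nx,y,z,lean",np.round(r.x,4),"res",np.round(r.fun,1)); rel()
E
python3 -c "from h import *;lean()"; python3 -m handwheel '0 0 -0.4 0;0 0 -0.4 0;0 0 -0.4 0;0 0 -0.4 0;0 0 0 0;0 0 0 0' ; python3 -c "from h import *;lean();print(readout.state()['torque'])"
```

```text
(318, 267) 1.0 (408, 450) 1.0 (238, 440) 1.0 (298, 555) 1.0 
x,y,z,lean [ 0.6002 -0.0707  0.0416  0.1392] res [-0.5 -0.1  0.1  0.2  0.1  0.   0.3 -0.1]
t 17.225 frame-yaw rel mm [-12.2  -0.2 197. ] toolx yaw-frame 90.11 F [-0.68 -0.21  4.71] w 0.009814656487696137 58.674039251636714
clock: 17.98
tcp_pos: [0.5731, -0.0765, 0.2128]
eef_rot: [0.628, 0.778, 0.0, 0.0]
contact_force: [0.5, 0.1, -7.7]
width: 0.0095
grip_force: 57.9
(317, 251) 1.0 (410, 432) 0.94 (239, 420) 0.99 (301, 541) 0.98 
x,y,z,lean [ 0.5961 -0.0697  0.0609  0.086 ] res [-0.3 -0.   0.1 -0.1  0.1  0.2  0.  -0.1]
t 18.025 frame-yaw rel mm [-1.240e+01 -1.000e-01  2.127e+02] toolx yaw-frame 90.11 F [ 0.33  0.37 -8.04] w 0.00950964349459687 57.90765214970406
[-0.05161974  0.17674208  0.00075605]
```

```bash
python3 - <<'E'
from h import *
M=np.array([[0,0,.178],[0,.074,0],[0,-.074,0],toe(1.85)])
for S,tcp,c in (([(318,267),(408,450),(238,440),(298,555)],[.5732,-.0766,.197],0),([(317,251),(410,432),(239,420),(301,541)],[.5731,-.0765,.2128],1)):
    A=np.array(S)/4+[210,110]
    def f(p): # along-bar shift, bar z offset from grasp pt, lean
        h=np.array(tcp)+R.from_euler("z",P[2]).apply([p[3] if len(p)>3 else 0,p[0],0])+[0,0,.019+p[1]]
        return (project("scene",R.from_euler("ZY",[P[2],-p[2]]).apply(M-M[0])+h)-A).ravel()
    r=least_squares(f,[0,0,.1],x_scale=[.01,.01,.1]);print(np.round(r.x,4),np.round(r.fun,1), "axle z",tcp[2]+.019+r.x[1]-.178*np.cos(r.x[2]))
E
```

```text
[-0.0004 -0.0008  0.1416] [-0.4 -0.   0.   0.2  0.2  0.   0.3 -0.2] axle z 0.038965088723544566
[ 0.0003 -0.001   0.0934] [-0.2  0.2 -0.  -0.1  0.2  0.3  0.  -0.4] axle z 0.05354288832297863
```

The frame hangs free, with weight 8 N and lean about 0.09. I'll set it down lightly, loosen, push the handle on toward upright and re-grip.

```bash
python3 -m handwheel '0 0 0.6 0;0 0 0.4 0;0 0 0.2 0;0 0 0.1 0;0 0 0 0;0 0 0 0';  python3 -m handwheel '0 0 0 0;0 0 0 0;0 0 0 0' 1.7; python3 -c "from h import *;lean()"; python3 -m handwheel '0 0.2 0 0;0 0.3 0 0;0 0.3 0 0;0 0.3 0 0;0 0.2 0 0;0 0.2 0 0;0 0 0 0;0 0 0 0' ; python3 -c "from h import *;lean()"
```

```text
clock: 18.77
tcp_pos: [0.5732, -0.0766, 0.2]
eef_rot: [0.628, 0.778, 0.0, 0.0]
contact_force: [0.0, -0.4, -8.5]
width: 0.0097
grip_force: 57.9
clock: 19.15
tcp_pos: [0.5741, -0.0767, 0.2011]
eef_rot: [0.628, 0.778, 0.001, 0.001]
contact_force: [-0.4, 0.0, -0.9]
width: 0.0167
grip_force: 0.0
(318, 264) 1.0 (410, 442) 0.98 (240, 432) 0.98 (302, 551) 0.99 
x,y,z,lean [ 0.5933 -0.0711  0.0448  0.0913] res [-0.3 -0.1  0.1  0.1  0.2 -0.  -0.  -0. ]
t 19.2 frame-yaw rel mm [-11.6  -0.4 200.9] toolx yaw-frame 90.12 F [ 1.08 -0.27 -0.85] w 0.017056092369942887 1.1371329411424824e-05
clock: 20.2
tcp_pos: [0.5877, -0.0734, 0.1998]
eef_rot: [0.628, 0.778, -0.0, -0.0]
contact_force: [-0.6, -0.2, -0.0]
width: 0.0171
grip_force: 0.1
(314, 277) 0.99 (409, 445) 0.93 (240, 434) 0.98 (302, 561) 0.94 
x,y,z,lean [ 0.5918 -0.0727  0.0401  0.0137] res [-0.1 -0.   0.1 -0.   0.1  0.1  0.  -0. ]
t 20.25 frame-yaw rel mm [ 2.600e+00 -1.000e-01  1.998e+02] toolx yaw-frame 90.11 F [-0.37 -0.81  0.47] w 0.016943648753180177 0.057317514438182116
```

```bash
python3 -m handwheel '0 0 0 0;0 0 0 0;0 0 0 0;0 0 0 0;0 0 0 0;0 0 0 0' 0; python3 -c "from h import *;lean('pics/s8.png');print(readout.state()['torque'])"
```

```text
clock: 21.0
tcp_pos: [0.5879, -0.0734, 0.2]
eef_rot: [0.628, 0.778, 0.0, 0.0]
contact_force: [-1.1, -0.1, 2.9]
width: 0.0095
grip_force: 59.0
(315, 276) 0.99 (409, 445) 0.93 (240, 434) 0.98 (302, 560) 0.94 
x,y,z,lean [ 0.5907 -0.073   0.0389  0.0238] res [-0.3 -0.   0.1 -0.   0.1  0.1  0.  -0. ]
t 21.05 frame-yaw rel mm [ 2.9e+00 -1.0e-01  2.0e+02] toolx yaw-frame 90.11 F [-0.35  0.96  3.92] w 0.009350140641982902 58.99904591962695
[ 0.05765001  0.04317773 -0.02798817]
```

View pics/s8.png

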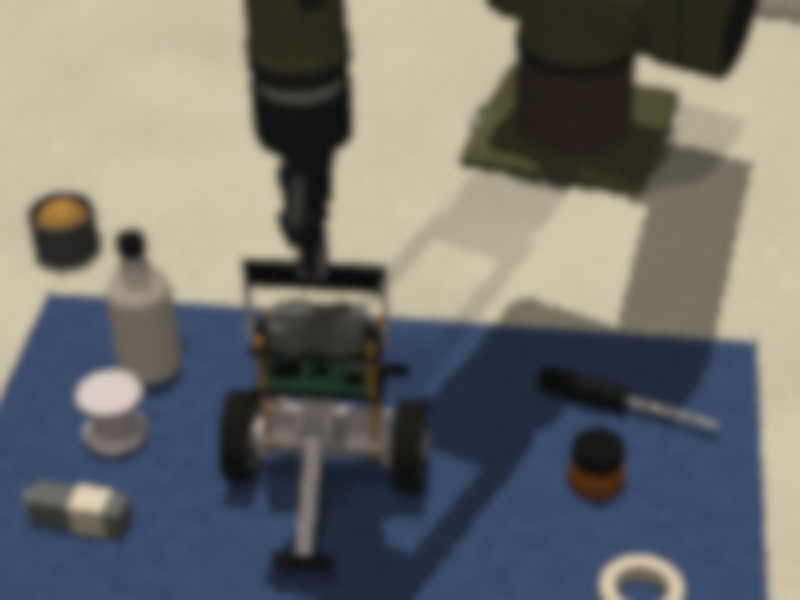

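The frame is upright and gripped: handle (315,275), wheels (408,446) and (240,435), foot (302,561) hanging clear. I'll do one cross-check fit with the axle height fixed and with the handle fixed at the TCP.

```bash
python3 - <<'E'
from h import *
M=np.array([[0,0,.178],[0,.074,0],[0,-.074,0],toe(1.85)])
s=readout.state();tcp=np.array(s["tcp_pos"]);A=np.array([(315,276),(408.5,446),(240,435),(302,561)])/4+[210,110]
f=lambda p:(project("scene",world([p[0],p[1],P[2],p[2]],M))-A).ravel()
r=least_squares(f,[.59,-.073,.02],x_scale=[.01,.01,.1]);print("z fixed",r.x,np.round(r.fun,1))
def g(p):
    h=tcp+R.from_euler("z",P[2]).apply([0,p[0],0])+[0,0,.019+p[1]]
    return (project("scene",R.from_euler("ZY",[P[2],-p[2]]).apply(M-M[0])+h)-A).ravel()
r=least_squares(g,[0,0,.02],x_scale=[.01,.01,.1]);print("tcp fixed",r.x,np.round(r.fun,1));rel()
E
```

```text
z fixed [ 0.59566105 -0.07095841  0.02643581] [-0.3 -0.1  0.3 -0.   0.   0.1 -0.   0. ]
tcp fixed [ 0.00011591 -0.0011992   0.02850951] [-0.3  0.   0.2 -0.   0.1  0.1 -0.  -0.1]
t 21.05 frame-yaw rel mm [ 2.9e+00 -1.0e-01  2.0e+02] toolx yaw-frame 90.11 F [-0.35  0.96  3.92] w 0.009350140641982902 58.99904591962695
```

```bash
python3 -m handwheel '0 0 0 0;0 0 0 0;0 0 0 0;0 0 0 0' && python3 -c "from h import *;lean();print(sign_off())"
```

```text
clock: 21.55
tcp_pos: [0.5879, -0.0734, 0.2]
eef_rot: [0.628, 0.778, 0.0, 0.0]
contact_force: [-0.8, 0.4, 5.1]
width: 0.0097
grip_force: 59.2
(315, 276) 0.99 (409, 445) 0.94 (240, 434) 0.98 (302, 560) 0.94 
x,y,z,lean [ 0.5907 -0.073   0.0389  0.0238] res [-0.3 -0.   0.1 -0.   0.1  0.1  0.  -0. ]
t 21.6 frame-yaw rel mm [ 2.9e+00 -1.0e-01  2.0e+02] toolx yaw-frame 90.11 F [-0.4   0.19  4.76] w 0.009668734399912535 59.16872426401824
the job is handed in; nothing more can be done
None
```

The job is handed in at 21.6 s with no verdict returned: kickstand home at its stop, balancer held by its handle at 59 N, wheels pressed on the mat, and measured lean 0.02–0.03 rad against the 0.07 limit.

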